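Click the swivel magnifier round to the crystal

TASK

On the classroom bench stands a magnifier on a swivel base that clicks every 30 degrees. Take the upright black knob on its arm and swing the arm round, as many clicks as it takes, until the lens sits over the mounted six-sided pointed crystal (not the pebble or the cubes), then let go so that it rests in that click. Do not shift the crystal's stand.

Things in the scene. Friction and masses are not known exactly. Their poses are not given: they have to be found in the camera images.
- axis (a point): The fixed base's vertical swivel axis, at the arm's underside, z = 112 mm. Base: dark disc 112 mm wide with a tick per click, a drum and thin column. The arm turns both ways, up to 166 degrees from pointing along this frame's -x; it has click stops there and every 30 degrees. Passing a click takes about 2 to 3 N at the knob; let go within 10 degrees of a stop, the arm settles into it.
- knob (a point): Centre (half-way up) of the upright round black knob on the swing arm: 18 mm in diameter, 48 mm tall, from z = 123 to 171 mm, centre at z = 147 mm, 85 mm from the axis. Nothing within 80 mm of it rises above z = 127 mm. It turns with the arm; the arm stays level at its height.
- lens (a point): Centre of the round lens at the arm's end: a 72 mm glass in a black ring 87 mm across, 118 mm above the table, on the line from the axis through the knob, 150 mm from the axis. The underside of the arm and lens is 112 mm above the table.
- crystal (a point): Centre of the wanted specimen: a pale stone crystal, an upright six-sided column 32 mm across with a pointed top, on a round wooden foot 58 mm across and 12 mm high; 72 mm tall in all, this point 42 mm above the table. It stands loose, 150 mm from the axis under one of the click stops (to within 5 mm). Look-alikes on the same feet carry a rounded pebble and a group of cubes.
Mind the look-alikes: they are no part of the job. Leave any blue look-alike of the part that bears axis alone.

How it is judged:
By the outcome, as a careful person would: the job done as asked, in the order asked, and still so for the second after the job is handed in, with the robot touching nothing.
It also fails if it takes over 40 s, if anything falls off the work surface, if the arm or the gripper's body presses on something with over 40 N, if the wrist force passes 120 N, or if a joint passes its speed limit or range.

ROBOT

A 6-joint arm with a two-finger parallel gripper is mounted at the origin on the work surface. World frame = base frame: x ahead of the robot, y to its left, z up, the work surface at z = 0. Lengths are in m, angles in rad, forces in N, time in s.
With the tool pointing down it reaches from about 0.35 to 0.875 m from the base axis. Payload 15.5 kg.
Tool frame: the origin (TCP) lies midway between the tips of the shut fingers; the grasp point (between the pads) lies 19 mm behind it; z points along the fingers, y is the line along which they close (so a half turn about z gives the same grasp; the last joint's range is limited). The gripper opens to 85 mm and grips with 20 to 120 N. Pads are 22 mm wide; open, the fingers measure 114 mm over their backs; the gripper's body (76 mm by 85 mm) begins 54 mm behind the grasp point. The pads swing forward as they close: fully open they stand 13 mm farther back than shut.
Start: joints at [1.038, 0.494, 1.345, -0, 1.302, -0.096], TCP at [0.264, 0.566, 0.231] pointing down, gripper open.
Joint ranges: [-2.91, 2.91], [-0.82, 2.16], [0.22, 2.67], [-1.22, 4.37], [0.12, 2.79], [-3.08, 3.08]. Speed limits (rad/s): [1.89, 1.89, 2.57, 3.01, 3.01, 3.01].

INTERFACE

Orientations are given as [roll, pitch, yaw] about the fixed x, y, z axes, in that order (R = Rz(yaw) Ry(pitch) Rx(roll)).
In Python, from plant import manip, eyes, finish_job, search_frame, regions_of gives the robot as it stands.
- The arm moves only by the tool jog_arm, never from a script. Its argument "steps" is a list that holds one entry, the list of rows, each a list of 7 numbers: the turn, a rotation vector about the tool's x, y, z in degrees, then the shift along the tool's x, y, z in mm, then the closure in counts, from 0 (fully open) to 255 (shut). A call has 1 to 20 rows; each row is the pose to reach, as a shift and turn from the pose commanded when the call began, along the tool's axes at that moment; what a row does not reach only later rows make up. A row lasts 1/10 s, in which the tool goes at most 50 mm and 8.59 degrees, less where a joint would pass 70% of its speed; a pose out of reach is approached as far as the arm can. A call with a gripper value outside its range is refused whole. The fingers move at their own pace and stop on an object; "newtons" is the grip in N (left out, the last holds). Time passes only in rows, so rows that repeat a pose let the fingers close. It gives the time, the measured TCP pose, the force, the opening and the grip force at its end, in the units of the state.
- manip.read_state(): the state, without advancing time (a new reading comes with each control period).
- eyes.snapshot(name): name is "scene" or "top"; returns a dict with "color" (400x640x3 uint8, red, green, blue), "fx", "fy", "cx", "cy" (pixels), "pose" (4x4, takes a point from camera to world coordinates). Camera axes: x right, y down, z forward; pixel columns grow to the right and rows downward; lengths in m; the calibration is good to about 2 mm. A picture is of the moment at which its call begins. There is no depth.
- finish_job(): hands the job in; it is judged then, once.
Trained networks look in a picture, given as the dict that the camera call returned (one of the last four; its "shot" number tells which), for a name from the list of things; names that differ only in an ending like _2 or _b are one class to them, and where a whole thing is asked for, a point or a joint stands for the part that bears it (a point fixed in the world has none). Each returns a list of dicts, best first, with "conf" (0 to 1); they miss things now and then, are a little off and sometimes report something else, mostly with a low value. They report only what shows in the picture. A call takes as long as a camera call. They do not tell look-alikes from the thing itself.
- search_frame(picture, name): "at" ([x, y, z] in m, in the coordinates of the camera as it stood for that picture, good to about 4 mm: the middle of the surface that is visible of it).
- regions_of(picture, name): "region" (400x640 bool, what is visible of it).
The state is a dict: "clock": time; "joint_positions": joint angles; "joint_vel": joint speeds; "joint_efforts": joint torques, N m; "tcp_pos": TCP position; "tcp_rot": TCP orientation; "force": force on the tool from outside, world axes, zero at the start; "ft_torque": the same for the moment, N m; "finger_gap": finger opening in m; "finger_force": force on a finger pad.
Only numpy, scipy, OpenCV 4.12 (cv2) and the standard library are available. Lean on these libraries where they do the work, as an engineer would, in place of code of your own. Each camera call takes 0.05 s, during which the arm holds its last target. There are 200 camera calls.

## Working session

There is one attempt and no reset: what is moved stays moved. The work goes in short steps, Python scripts to look and compute and a tool call to move; the robot and the scene stay as the last step left them, time stands still between calls to the robot, and variables do not carry over. Pictures are saved under pics/ and viewed, at most 10 in all, crops included, and the job is handed in when it is done.

Besides the shell and the picture viewer there is one more tool, called after "Emit:" in YAML: its name, and indented under it one key for each argument. jog_arm: Moves the arm, as the interface text tells. Its arguments: {"type":"object","properties":{"steps":{"type":"array"},"newtons":{"type":"number"}},"required":["steps"]}

```bash
mkdir -p pics; cat > h.py <<'E'
import numpy as np,cv2
from plant import manip, eyes, finish_job, search_frame, regions_of
def w(p,at):
    P=np.array(p["pose"]); return (P[:3,:3]@np.array(at)+P[:3,3])
def onz(p,u,v,z):
    P=np.array(p["pose"]); d=P[:3,:3]@np.array([(u-p["cx"])/p["fx"],(v-p["cy"])/p["fy"],1]); o=P[:3,3]
    return o+d*(z-o[2])/d[2]
def px(p,X):
    P=np.array(p["pose"]); c=P[:3,:3].T@(np.array(X)-P[:3,3]); return c[0]/c[2]*p["fx"]+p["cx"],c[1]/c[2]*p["fy"]+p["cy"]
E
python3 - <<'E'
from h import *
for n in ["top","scene"]:
    p=eyes.snapshot(n); cv2.imwrite(f"pics/{n}0.png",p["color"][:,:,::-1])
    print(n,np.round(p["pose"],3).tolist())
    for k in ["axis","knob","lens","crystal"]:
        for r in search_frame(p,k)[:4]:
            X=w(p,r["at"]); print(k,round(r["conf"],2),X.round(3),np.round(px(p,X)))
E
```

```text
top [[-0.021, -0.994, 0.109, 0.474], [-1.0, 0.021, 0.001, 0.037], [-0.004, -0.109, -0.994, 0.947], [0.0, 0.0, 0.0, 1.0]]
axis 0.75 [0.416 0.203 0.124] [234. 285.]
axis 0.73 [ 0.536 -0.115  0.122] [401. 217.]
knob 0.78 [ 0.46  -0.129  0.123] [411. 258.]
lens 0.9 [0.338 0.194 0.124] [238. 328.]
lens 0.61 [ 0.463 -0.127  0.124] [410. 256.]
crystal 0.59 [ 0.636 -0.215  0.014] [437. 174.]
scene [[-0.109, 0.533, -0.839, 1.145], [0.994, 0.047, -0.099, 0.12], [-0.013, -0.845, -0.535, 0.504], [0.0, 0.0, 0.0, 1.0]]
axis 0.85 [ 0.595 -0.087  0.059] [241. 242.]
axis 0.67 [0.476 0.215 0.061] [415. 212.]
knob 0.93 [ 0.517 -0.114  0.123] [234. 186.]
knob 0.78 [0.388 0.199 0.124] [407. 160.]
lens 0.65 [ 0.512 -0.117  0.125] [233. 184.]
lens 0.56 [0.385 0.197 0.122] [405. 160.]
lens 0.55 [ 0.597 -0.083  0.062] [243. 242.]
crystal 0.61 [ 0.653 -0.215  0.016] [160. 279.]
```

View pics/top0.png

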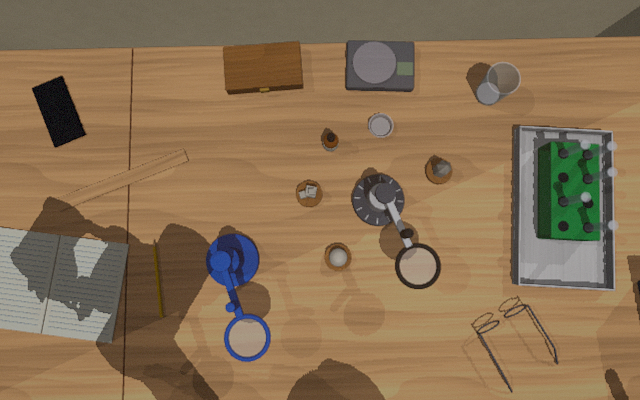

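View pics/scene0.png

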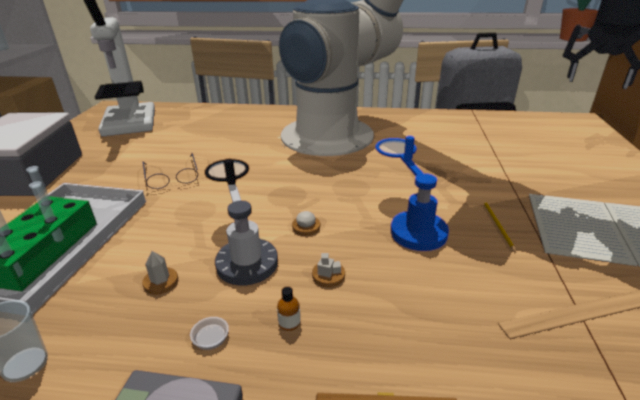

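The dark magnifier is the real one in top: base about (378,199), knob (406,234), lens (418,266). The crystal is at (438,170), the pebble at (338,257), the cubes at (309,193), and the blue decoy at (232,260). Next I compute positions at the known heights.

```bash
python3 - <<'E'
from h import *
p=eyes.snapshot("top")
g=p["color"]
b=onz(p,378,199.5,0.01); L=onz(p,418,266,0.118); C=onz(p,438,171,0.010)
for k in ["knob","lens","crystal","axis"]:
    for r in regions_of(p,k)[:3]:
        m=r["region"]; ys,xs=np.nonzero(m); print(k,round(r["conf"],2),xs.mean().round(1),ys.mean().round(1),xs.min(),xs.max(),ys.min(),ys.max(),m.sum())
print("base",b,"lens",L,"crys",C)
d=L-b; print("lens r,ang",np.hypot(*d[:2]),np.degrees(np.arctan2(d[1],d[0])))
d=C-b; print("crys r,ang",np.hypot(*d[:2]),np.degrees(np.arctan2(d[1],d[0])))
u=(L-b)[:2]/np.hypot(*(L-b)[:2]); K=np.r_[b[:2]+85e-3*u,.171]; print("knob",K,px(p,K),px(p,[K[0],K[1],.123]))
s=manip.read_state(); print(s["tcp_pos"],s["tcp_rot"],s["finger_gap"])
c=g[130:310,280:480,::-1]; cv2.imwrite("pics/c1.png",cv2.resize(c,None,fx=3.3,fy=3.3,interpolation=cv2.INTER_CUBIC))
E
```

```text
knob 0.91 240.9 319.4 211 270 251 361 2556
knob 0.79 412.5 247.6 375 443 183 287 2388
lens 0.88 240.6 318.4 210 270 250 361 2678
lens 0.85 412.3 247.1 375 443 182 287 2482
crystal 0.8 438.4 170.2 425 451 158 183 543
axis 0.88 397.8 228.0 352 444 173 288 4277
axis 0.67 238.4 294.1 206 270 233 360 4214
base [ 0.58387006 -0.08706596  0.01      ] lens [ 0.44355836 -0.14355309  0.118     ] crys [ 0.64357141 -0.21993256  0.01      ]
lens r,ang 0.1512553126929314 -158.07111383767034
crys r,ang 0.14566325861918536 -65.80404337919441
knob [ 0.50501998 -0.11880968  0.171     ] (np.float64(409.03913887582314), np.float64(232.35388642086738)) (np.float64(403.9798871919951), np.float64(233.48201130955954))
[0.26440385 0.56631323 0.23125386] [-3.14155684e+00 -9.98219693e-06  2.70474433e+00] 0.08546275271403274
```

View pics/c1.png

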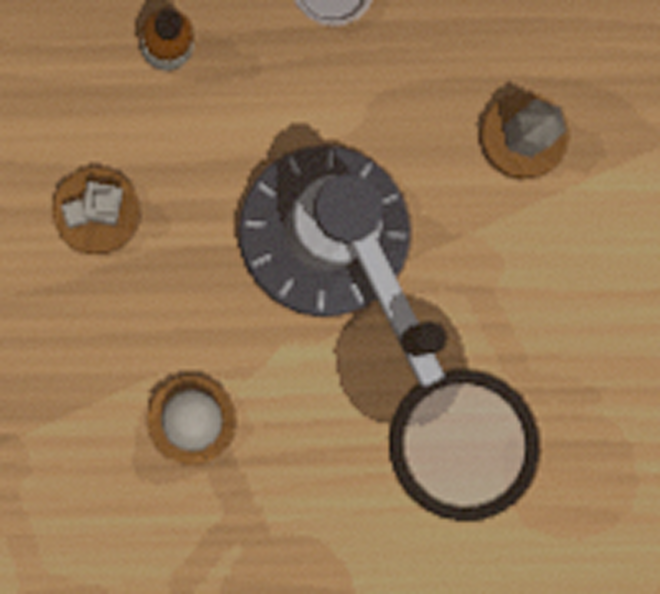

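Emit:
jog_arm:
  steps:
    - [[0,0,133,-508,-519,0,0],[0,0,133,-508,-519,0,0],[0,0,133,-508,-519,0,0],[0,0,133,-508,-519,0,0],[0,0,133,-508,-519,0,0],[0,0,133,-508,-519,0,0],[0,0,133,-508,-519,0,0],[0,0,133,-508,-519,0,0],[0,0,133,-508,-519,0,0],[0,0,133,-508,-519,0,0],[0,0,133,-508,-519,0,0],[0,0,133,-508,-519,0,0],[0,0,133,-508,-519,0,0],[0,0,133,-508,-519,0,0],[0,0,133,-508,-519,0,0],[0,0,133,-508,-519,0,0],[0,0,133,-508,-519,0,0],[0,0,133,-508,-519,0,0],[0,0,133,-508,-519,0,0],[0,0,133,-508,-519,0,0]]

```text
clock: 2.75
tcp_pos: [0.5051, -0.1183, 0.2314]
tcp_rot: [3.141, -0.0, 0.386]
force: [0.1, -0.2, -0.5]
finger_gap: 0.0852
finger_force: 0.0
```

Emit:
jog_arm:
  steps:
    - [[0,0,0,0,0,40,0],[0,0,0,0,0,75,0],[0,0,0,0,0,98,0],[0,0,0,0,0,98,0],[0,0,0,0,0,98,255],[0,0,0,0,0,98,255],[0,0,0,0,0,98,255],[0,0,0,0,0,98,255],[0,0,0,0,0,98,255],[0,0,0,0,0,98,255],[0,0,0,0,0,98,255],[0,0,0,0,0,98,255],[0,0,0,0,0,98,255],[0,0,0,0,0,98,255]]
  newtons: 30

```text
clock: 4.15
tcp_pos: [0.5056, -0.1191, 0.134]
tcp_rot: [3.141, -0.001, 0.384]
force: [-0.8, -0.6, 7.8]
finger_gap: 0.0174
finger_force: 29.8
```

```bash
python3 - <<'E'
from h import *
s=manip.read_state(); T=s["tcp_pos"]; yaw=s["tcp_rot"][2]; print(T,yaw,s["force"],s["ft_torque"])
p=eyes.snapshot("scene"); cv2.imwrite("pics/s1.png",p["color"][:,:,::-1])
ax=np.array([.5839,-.0871]); r=T[:2]-ax; print(np.hypot(*r),np.degrees(np.arctan2(*r[::-1])))
xt=np.array([np.cos(yaw),np.sin(yaw)]); yt=np.array([np.sin(yaw),-np.cos(yaw)])
for a in range(6,100,6):
    t=np.radians(a); R=np.array([[np.cos(t),-np.sin(t)],[np.sin(t),np.cos(t)]]); d=(R@r-r)*1e3; print(-a,(d@xt).round(1),(d@yt).round(1))
E
```

```text
[ 0.50558481 -0.11908468  0.13404789] 0.3835973746521264 [-0.83044866 -0.6445667   7.79219339] [0.00668859 0.19829624 0.00948125]
0.0845948500572412 -157.78441962895752
-6 0.5 8.8
-12 1.9 17.6
-18 4.2 26.1
-24 7.5 34.4
-30 11.5 42.3
-36 16.4 49.7
-42 22.0 56.5
-48 28.2 62.7
-54 35.2 68.3
-60 42.6 73.1
-66 50.5 77.1
-72 58.8 80.2
-78 67.3 82.5
-84 76.1 83.8
-90 84.9 84.2
-96 93.8 83.7
```

View pics/s1.png

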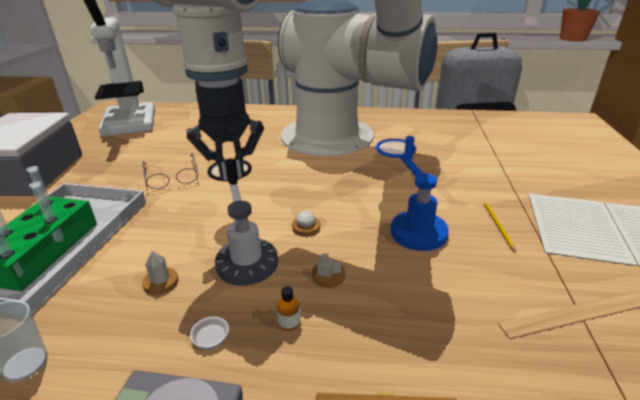

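Emit:
jog_arm:
  steps:
    - [[0,0,-3,0.1,4.4,-1,255],[0,0,-6,0.5,8.8,-1,255],[0,0,-9,1,13.2,-1,255],[0,0,-12,1.9,17.6,-1,255],[0,0,-18,4.2,26.1,-1,255],[0,0,-24,7.5,34.4,-1,255],[0,0,-30,11.5,42.3,-1,255],[0,0,-30,11.5,42.3,-1,255],[0,0,-30,11.5,42.3,-1,255]]

```text
clock: 5.1
tcp_pos: [0.5323, -0.1535, 0.1342]
tcp_rot: [3.141, -0.001, 0.907]
force: [6.1, 3.9, -8.0]
finger_gap: 0.0172
finger_force: 31.6
```

```bash
python3 - <<'E'
from h import *
p=eyes.snapshot("top"); cv2.imwrite("pics/t2.png",p["color"][:,:,::-1])
E
```

```text
(no output)
```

View pics/t2.png

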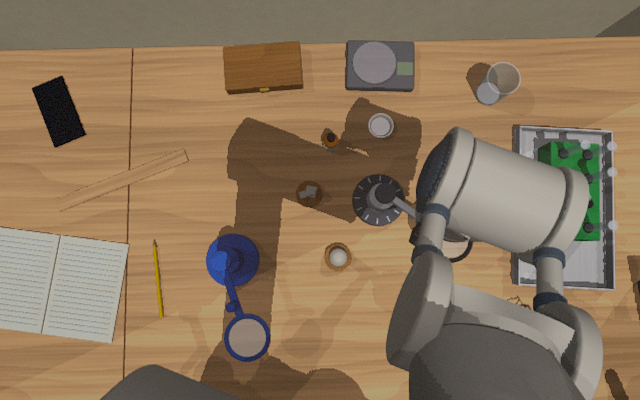

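Emit:
jog_arm:
  steps:
    - [[0,0,-6,1.3,8.7,0.5,255],[0,0,-12,2.9,17.4,0.5,255],[0,0,-18,5.2,25.8,0.5,255],[0,0,-24,8.4,34.0,0.5,255],[0,0,-30,12.4,41.8,0.5,255],[0,0,-36,17.2,49.1,0.5,255],[0,0,-42,22.7,55.8,0.5,255],[0,0,-48,28.9,62.0,0.5,255],[0,0,-54,35.8,67.5,0.5,255],[0,0,-60,43.1,72.2,0.5,255],[0,0,-60,43.1,72.2,0.5,255],[0,0,-60,43.1,72.2,0.5,255]]

```text
clock: 6.35
tcp_pos: [0.6165, -0.1649, 0.1342]
tcp_rot: [3.14, 0.002, 1.954]
force: [7.0, -5.4, -3.7]
finger_gap: 0.0174
finger_force: 32.0
```

Emit:
jog_arm:
  steps:
    - [[0,0,0,0,0,0,0],[0,0,0,0,0,0,0],[0,0,0,0,0,0,0],[0,0,0,0,0,0,0],[0,0,0,0,0,0,0],[0,0,0,0,0,0,0],[0,0,0,0,0,0,0],[0,0,0,0,0,-20,0],[0,0,0,0,0,-60,0],[0,0,0,0,0,-100,0],[0,0,0,120,0,-110,0],[0,0,0,120,0,-110,0],[0,0,0,120,0,-110,0],[0,0,0,120,150,-110,0],[0,0,0,120,150,-110,0],[0,0,0,120,150,-110,0],[0,0,0,120,150,-110,0]]

```text
clock: 8.05
tcp_pos: [0.7136, 0.0053, 0.2424]
tcp_rot: [3.14, 0.0, 1.956]
force: [-1.5, -1.1, -2.1]
finger_gap: 0.0855
finger_force: 0.0
```

```bash
python3 - <<'E'
from h import *
for n in ["top","scene"]:
    p=eyes.snapshot(n); cv2.imwrite(f"pics/{n}3.png",p["color"][:,:,::-1])
E
```

```text
(no output)
```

View pics/top3.png

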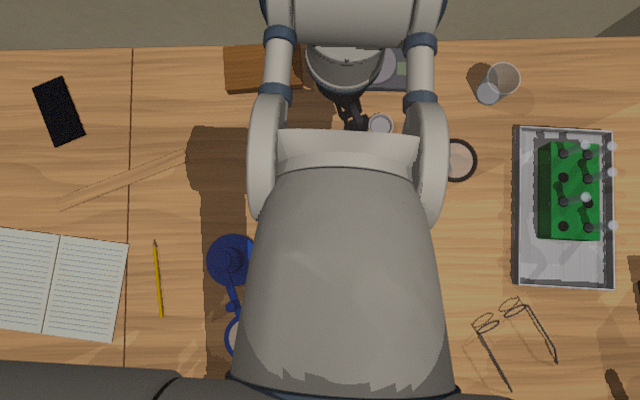

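View pics/scene3.png

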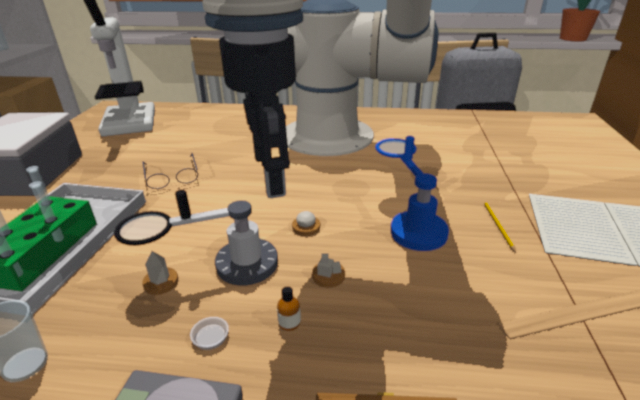

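The lens is now near the crystal: in scene its ring is centred at about (143,228) and the crystal foot at about (160,281). I'll check both positions numerically.

```bash
python3 - <<'E'
from h import *
p=eyes.snapshot("scene")
L=onz(p,143.5,228,.118); C=onz(p,160,281,.010); T=onz(p,153,252,.072); b=onz(p,247,262,.01)
a=np.array([.5839,-.0871])
for n,X in [("lens",L),("foot",C),("tip",T)]:
    d=X[:2]-a; print(n,X.round(4),np.hypot(*d).round(4),np.degrees(np.arctan2(d[1],d[0])).round(1))
a0=cv2.imread("pics/scene0.png").astype(int)[262:300,130:190]; a1=p["color"][262:300,130:190,::-1].astype(int)
print(np.abs(a1-a0).mean())
print(manip.read_state()["clock"])
E
```

```text
lens [ 0.6467 -0.2221  0.118 ] 0.1489 -65.1
foot [ 0.6505 -0.2182  0.01  ] 0.1471 -63.1
tip [ 0.649  -0.2165  0.072 ] 0.1449 -63.3
15.632602339181286
8.2
```

```bash
python3 -c "
from plant import finish_job
print(finish_job())"
```

```text
the job is handed in; nothing more can be done
None
```

I swung the arm three clicks and released the knob; by the last picture the lens sits within about 6 mm of over the pointed crystal, whose foot shows no visible shift, and I handed the job in at about 8 s on the robot clock; no verdict was returned.

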